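# Weigh out a batch of nuts on the spring scale

### The job

Pick up the scoop of nuts and tip nuts from it into the pan of the spring batch scale until their weight brings the pan right down onto its stop. Stop pouring then: the surplus, at least two nuts, stays in the scoop, and no nut may be left lying anywhere else. Set the scoop back down flat on its black mat, without disturbing the glue bottle, the blue bin or the wooden arch.

Things in the scene. Friction and masses are not known exactly. Their poses are not given: they have to be found in the camera images.
- scale: Green spring batch scale, fixed. Origin on the bench below the pan's centre; z up; +x points from the pan to its upright aluminium column (30 x 40 mm, 140 mm from the origin, 295 mm high with its head; a 24 mm spring tube hangs 104 mm from the origin, 151 to 266 mm up). Base plate 150 mm wide, 22 mm high, x = -95 to 175 mm. The pan is open above and on the three sides away from the column
- pan (a joint): How far the steel pan has sunk, in m: 0 = empty, at its highest; 0.030 = hard down on the rubber stop below it (0.029 or more counts as down). A 52 N/m spring holds it up with 0.2 N in hand when empty: each nut sinks it about 6 mm and six bring it onto the stop; it settles in half a second
- pan_in (a point): Centre of the pan's inner floor (76 mm above the bench when empty, z up, axes as the scale's). Round steel dish: inner floor 105 mm across, rim 160 mm across and 38 mm above this point
- mat: Black rubber mat fixed on the bench, 230 x 130 mm, 4 mm thick, the scoop's place. Origin on the bench top below the mat's middle, +x along its length, towards the scoop's open end
- scoop: Loose aluminium scoop, 160 g, with ten nuts. Origin under its tray's middle, +x to the open end, z up. Floor 3 mm thick, x = -83 (back wall, 40 mm high) to +88 mm (open lip), 66 mm wide outside, 60 inside; sides 40 mm high at the back, 10 at the lip. Wooden top handle over the tray, along x from -72 to 40 mm, 18 mm wide, 20 high, middle at z = 76 mm. Nuts slide when it slopes 14 to 20 degrees
- scoop_grip (a point): Point to grip on the middle line of the scoop's top handle, above the loaded scoop's balance point, at x = -15, z = 76 mm in the scoop's frame; gripped from above across the handle's 18 mm width (y)
- scoop_lip (a point): Middle of the scoop's open lip on the upper face of its floor, at x = 88, z = 3 mm in the scoop's frame
- nut0: One of ten alike loose hexagon nuts, zinc-yellow steel, 24 mm across flats, 28 mm across corners, 13 mm thick, about 33 g. Origin at its centre, z along its hole; it starts lying flat in the scoop
- nut1: One of ten alike loose hexagon nuts, zinc-yellow steel, 24 mm across flats, 28 mm across corners, 13 mm thick, about 33 g. Origin at its centre, z along its hole; it starts lying flat in the scoop
- nut2: One of ten alike loose hexagon nuts, zinc-yellow steel, 24 mm across flats, 28 mm across corners, 13 mm thick, about 33 g. Origin at its centre, z along its hole; it starts lying flat in the scoop
- nut3: One of ten alike loose hexagon nuts, zinc-yellow steel, 24 mm across flats, 28 mm across corners, 13 mm thick, about 33 g. Origin at its centre, z along its hole; it starts lying flat in the scoop
- nut4: One of ten alike loose hexagon nuts, zinc-yellow steel, 24 mm across flats, 28 mm across corners, 13 mm thick, about 33 g. Origin at its centre, z along its hole; it starts lying flat in the scoop
- nut5: One of ten alike loose hexagon nuts, zinc-yellow steel, 24 mm across flats, 28 mm across corners, 13 mm thick, about 33 g. Origin at its centre, z along its hole; it starts lying flat in the scoop
- nut6: One of ten alike loose hexagon nuts, zinc-yellow steel, 24 mm across flats, 28 mm across corners, 13 mm thick, about 33 g. Origin at its centre, z along its hole; it starts lying flat in the scoop
- nut7: One of ten alike loose hexagon nuts, zinc-yellow steel, 24 mm across flats, 28 mm across corners, 13 mm thick, about 33 g. Origin at its centre, z along its hole; it starts lying flat in the scoop
- nut8: One of ten alike loose hexagon nuts, zinc-yellow steel, 24 mm across flats, 28 mm across corners, 13 mm thick, about 33 g. Origin at its centre, z along its hole; it starts lying flat in the scoop
- nut9: One of ten alike loose hexagon nuts, zinc-yellow steel, 24 mm across flats, 28 mm across corners, 13 mm thick, about 33 g. Origin at its centre, z along its hole; it starts lying flat in the scoop
- glue: Bystander: white glue bottle with a brown nozzle, 58 mm across, 165 mm high, standing on the bench. Origin at the middle of its underside
- bin: Bystander: blue open parts bin with spare nuts, 160 x 100 mm, 50 mm high in front and 80 mm at the back. Origin at the middle of its underside
- arch: Bystander: sanded wooden arch piece lying flat, 175 mm long, 60 mm deep, 18 mm thick. Origin under its middle

How it is judged:
By the outcome, as a careful person would: the job done as asked, in the order asked, and still so for the second after the job is handed in, with the robot touching nothing.
It also fails if it takes over 67 s, if anything falls off the work surface, if the arm or the gripper's body presses on something with over 40 N, if the wrist force passes 120 N, or if a joint passes its speed limit or range.

### The arm

A 6-joint arm with a two-finger parallel gripper is mounted at the origin on the work surface. World frame = base frame: x ahead of the robot, y to its left, z up, the work surface at z = 0. Lengths are in mm, angles in rad, forces in N, time in s.
With the tool pointing down it reaches from about 300 to 775 mm from the base axis. Payload 14.6 kg.
Tool frame: the origin (TCP) lies midway between the tips of the shut fingers; the grasp point (between the pads) lies behind it (manip.grip_depth is the z of the grasp point in the tool frame, in mm); z points along the fingers, y is the line along which they close (so a half turn about z gives the same grasp; the last joint's range is limited). The gripper opens to 94 mm and grips with 3 to 60 N. Pads are 16 mm wide; open, the fingers measure 119 mm over their backs; the gripper's body (75 mm by 177 mm) begins 78 mm behind the grasp point.
Start: joints at [1.191, 0.3, 1.521, -0, 1.321, -0.067], TCP at [169.245, 523.302, 205.446] pointing down, gripper open.
Joint ranges: [-3.03, 3.03], [-0.79, 2.21], [0.23, 2.52], [-1.04, 4.18], [0, 3.07], [-2.55, 2.55]. Speed limits (rad/s): [2.22, 2.22, 2.57, 3.14, 3.14, 3.14].

### API

Orientations are given as [roll, pitch, yaw] about the fixed x, y, z axes, in that order (R = Rz(yaw) Ry(pitch) Rx(roll)).
In Python, from cell import manip, cam, probe_bus gives the robot as it stands (manip), with the cameras (cam) and the readings (probe_bus).
- The arm moves only by the shell command python3 nudge.py [OPENING] [FORCE], which reads ROWS from standard input. ROWS is a JSON list of rows, 1 to 5 of them, each an object with the fields trans (a list: dx, dy, dz in units of 50 mm), turn_vec (a list: a rotation vector rx, ry, rz in units of 0.05 rad); a field left out counts as zero; each row is the pose to reach, as a shift and turn from the pose commanded when the command began, along the tool's axes at that moment; what a row does not reach only later rows make up. A row lasts 1/10 s, in which the tool goes at most 50 mm and 0.15 rad, less where a joint would pass 70% of its speed; a pose out of reach is approached as far as the arm can. OPENING is the finger opening in mm, set as the command begins (- or left out keeps the last). The fingers move at their own pace and stop on an object; FORCE is the grip in N (left out, the last holds). Time passes only in rows, so rows that do not move let the fingers close. It prints the time, the measured TCP pose, the force, the opening and the grip force at its end. Input that does not fit is refused with a message, and nothing moves.
- probe_bus.read_state(): the state, without advancing time (a new reading comes with each control period).
- cam.camera(name): name is "side" or "top"; returns (picture, depth): 480x640x3 uint8, red, green, blue; 480x640 float32, mm along the optical axis (not along the pixel's ray), 0 where there is no reading.
- cam.camera_info(name): a dict with "K" (3x3 intrinsics, pixels), "rvec" (rotation vector, rad) and "tvec" (3), from world to camera coordinates, as OpenCV has them. Camera axes: x right, y down, z forward; pixel columns grow to the right and rows downward; lengths in mm; the calibration is good to about 2 mm. A picture is of the moment at which its call begins. camera_info takes no time and is no camera call.
- manip.sign_off(): hands the job in; it is judged then, once.
The state is a dict: "clock": time; "joints": joint angles; "qd": joint speeds; "effort": joint torques, N m; "eef_pos": TCP position; "eef_rot": TCP orientation; "wrist_force": force on the tool from outside, world axes, zero at the start; "moment": the same for the moment, N m; "finger_gap": finger opening in mm; "finger_force": force on a finger pad.
Only numpy, scipy, OpenCV 4.12 (cv2) and the standard library are available. Lean on these libraries where they do the work, as an engineer would, in place of code of your own. Each camera call takes 0.05 s, during which the arm holds its last target. There are 200 camera calls.

## Working session

There is one attempt and no reset: what is moved stays moved. The work goes in short steps, Python scripts to look and compute and a shell command to move; the robot and the scene stay as the last step left them, time stands still between calls to the robot, and variables do not carry over. Pictures are saved under pics/ and viewed, at most 10 in all, crops included, and the job is handed in when it is done.

```bash
ls; mkdir -p pics; cat > h.py <<'E'
import numpy as np, cv2
from cell import manip, cam, probe_bus
from scipy.spatial.transform import Rotation as R
def snap(n,f=None):
    im,d=cam.camera(n)
    if f: cv2.imwrite('pics/'+f,im[:,:,::-1])
    return im,d
def cloud(n,d):
    c=cam.camera_info(n);K=np.array(c['K']);Rm=cv2.Rodrigues(np.array(c['rvec'],float))[0];t=np.array(c['tvec'],float).ravel()
    v,u=np.mgrid[:480,:640]
    P=np.stack([(u-K[0,2])/K[0,0]*d,(v-K[1,2])/K[1,1]*d,d],-1)
    W=(P-t)@Rm
    W[d<=0]=np.nan
    return W
E
python3 - <<'E'
from h import *
for n in('top','side'):
    im,d=snap(n,n+'0.png'); np.savez('/tmp/'+n+'0.npz',im=im,W=cloud(n,d))
s=probe_bus.read_state();print(s['clock'],s['eef_pos'],s['eef_rot'],manip.grip_depth)
E
```

```text
cell.py
nudge.py
pics
0.1 [169.17230255 523.08095952 204.94446003] [-3.14055564e+00 -3.71606731e-05  2.82881194e+00] -18.8
```

View pics/top0.png

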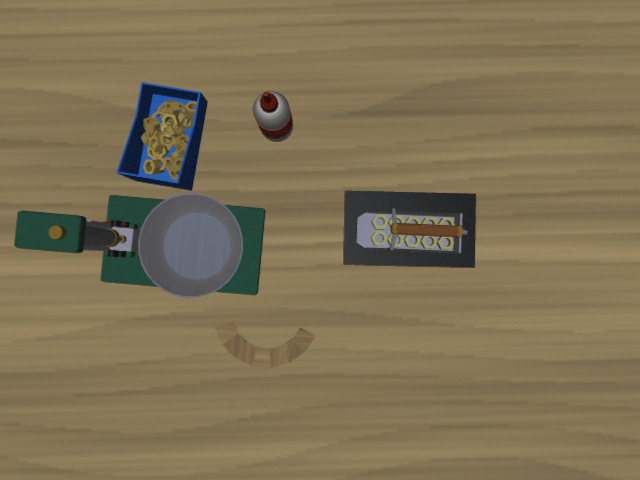

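View pics/side0.png

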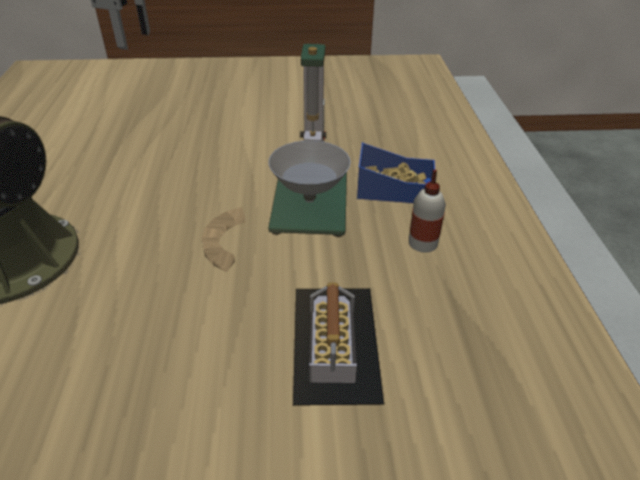

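The top view shows the scoop on its mat with the handle around px (428,229) and the open lip at the left around (358,230). The pan is at about (191,246) with its column to the left. The glue bottle is at (272,115), the bin at (165,135) and the arch at (265,345). The side view agrees. Next I'll measure.

```bash
python3 - <<'E'
from h import *
z=np.load('/tmp/top0.npz');im=z['im'].astype(int);W=z['W']
for u,v in[(428,229),(400,229),(460,231),(358,230),(191,246),(272,115),(57,232),(265,345),(320,400),(0,0),(639,479)]:print((u,v),W[v,u].round(1))
dark=(im.max(2)<60);reg=np.zeros_like(dark);reg[180:280,335:485]=1
m=dark&reg&(W[...,2]<15)
c=np.float32(W[m][:,:2]);print('mat',cv2.minAreaRect(c),np.median(W[m][:,2]))
h=reg&(W[...,2]>78)&(W[...,2]<95);c=np.float32(W[h][:,:2]);r=cv2.minAreaRect(c);print('handle',r,cv2.boxPoints(r).round(1).tolist())
# tray: everything between 4.. in mat, bright
t=reg&(im.min(2)>95)&(W[...,2]<50)&(W[...,2]>5);c=np.float32(W[t][:,:2]);r=cv2.minAreaRect(c);print('tray',r,cv2.boxPoints(r).round(1).tolist())
g=np.zeros_like(dark);g[185:305,130:250]=1
p=g&(W[...,2]>108)&(W[...,2]<122)
c=np.float32(W[p][:,:2]);print('rim',cv2.minEnclosingCircle(c),np.nanmax(W[p][:,2]))
f=g&(abs(W[...,2]-76)<4);c=np.float32(W[f][:,:2]);print('floor',cv2.minEnclosingCircle(c),c.mean(0),np.median(W[f][:,2]))
b=np.zeros_like(dark);b[190:300,100:270]=1
b&=(abs(W[...,2]-22)<5)&(im[...,1]>im[...,0]+20);r=cv2.minAreaRect(np.float32(W[b][:,:2]));print('base',r)
hh=np.zeros_like(dark);hh[200:260,5:140]=1;hh&=(W[...,2]>270);c=np.float32(W[hh][:,:2]);print('head',cv2.minAreaRect(c),np.median(W[hh][:,2]))
zs=np.load('/tmp/side0.npz');W=zs['W']
for u,v in[(333,318),(333,340),(333,290),(310,172),(313,50),(428,190)]:print('side',(u,v),W[v,u].round(1))
E
```

```text
(428, 229) [ 577.1 -242.7   89.8]
(400, 229) [ 578.1 -198.8   89.5]
(460, 231) [ 572.8 -292.6   90.5]
(358, 230) [ 582.9 -139.2    7.3]
(191, 246) [559.1 132.3  76.9]
(272, 115) [753.7  -4.6 118.4]
(57, 232) [571.  224.4 294.2]
(265, 345) [ 3.864e+02  2.710e+01 -1.000e-01]
(320, 400) [289.5 -66.6   0.7]
(0, 0) [ 1.0068e+03  4.8670e+02 -1.0000e+00]
(639, 479) [ 140.1 -617.2   -1.8]
mat ((583.9033813476562, -229.7709197998047), (228.60523986816406, 128.65948486328125), 87.31063842773438) 3.975863431781518
handle ((571.9303588867188, -242.47781372070312), (117.43601989746094, 34.99229431152344), 80.54185485839844) [[545.0, -297.5], [579.5, -303.29998779296875], [598.7999877929688, -187.39999389648438], [564.2999877929688, -181.6999969482422]]
tray ((577.71826171875, -222.1006622314453), (171.53712463378906, 63.30461120605469), 86.08081817626953) [[540.2999877929688, -305.5], [603.4000244140625, -309.79998779296875], [615.2000122070312, -138.6999969482422], [552.0, -134.39999389648438]]
rim ((560.5441284179688, 132.3528289794922), 87.79761505126953) 117.63523644617422
floor ((559.1892700195312, 125.8520736694336), 59.147850036621094) [559.5277   125.285736] 75.81797856597804
base ((564.0554809570312, 162.5598907470703), (267.88079833984375, 147.8116912841797), 83.66280364990234)
head ((572.8604125976562, 242.585693359375), (76.11014556884766, 43.98279571533203), 83.6643295288086) 283.2656486114373
side (333, 318) [ 577.  -261.8   89.4]
side (333, 340) [ 574.1 -299.3   86.6]
side (333, 290) [ 581.6 -204.3   87.5]
side (310, 172) [563.  142.1  74.4]
side (313, 50) [572.5 214.3 294.2]
side (428, 190) [762.  -11.6 130.6]
```

```bash
cat >> h.py <<'E'
def delta(pos,Rm,prt=True):
    s=probe_bus.read_state();R0=R.from_euler('xyz',s['eef_rot'])
    d=R0.inv().apply(np.array(pos)-s['eef_pos']);r=(R0.inv()*Rm).as_rotvec()
    if prt: print(round(s['clock'],2),np.array(s['eef_pos']).round(1),'d',d.round(1),'r',r.round(3))
    return d,r
def down(yaw): return R.from_euler('xyz',[np.pi,0,yaw])
E
python3 - <<'E'
from h import *
z=np.load('/tmp/top0.npz');im=z['im'].astype(int);W=z['W']
m=np.zeros((480,640),bool);m[215:245,385:475]=1
m&=(W[...,2]>86)&(W[...,2]<94)&(im[...,0]>im[...,2]+50)
P=W[m];a=np.polyfit(P[:,1],P[:,0],1);print(m.sum(),a,np.polyval(a,-240),np.arctan2(1,a[0]),P[:,1].min(),P[:,1].max())
delta([577,-239.5,200],down(1.504))
E
```

```text
676 [6.54986581e-02 5.92389264e+02] 576.6695857655154 1.5053910929907872 -296.47080340092884 -186.2807228042832
0.1 [169.2 523.1 204.9] d [-622.7 -600.1    5.5] r [-1.000e-03  1.000e-03  1.325e+00]
```

The manual's scale: shifts go in units of 50 mm and turns go in units of 0.05 rad. Converting my numbers, -170 mm is -3.4, -165 mm is -3.3.

```bash
echo '[{"trans": [-0.68,-0.66,0]},{"trans": [-1.36,-1.32,0]},{"trans": [-2.04,-1.98,0]},{"trans": [-2.72,-2.64,0]},{"trans": [-3.4,-3.3,0]}]' | python3 nudge.py 60 60
echo '[{"trans": [-0.68,-0.66,0]},{"trans": [-1.36,-1.32,0]},{"trans": [-2.04,-1.98,0]},{"trans": [-2.72,-2.64,0]},{"trans": [-3.4,-3.3,0]}]' | python3 nudge.py
echo '[{"trans": [-0.68,-0.66,0],"turn_vec": [0,0,2.6]},{"trans": [-1.36,-1.32,0],"turn_vec": [0,0,5.2]},{"trans": [-2.04,-1.98,0],"turn_vec": [0,0,7.8]},{"trans": [-2.72,-2.64,0],"turn_vec": [0,0,10.4]},{"trans": [-3.4,-3.3,0],"turn_vec": [0,0,13]}]' | python3 nudge.py
python3 -c "
from h import *
delta([576.7,-239.5,150],down(1.505))"
```

```text
clock: 0.6
eef_pos: [280.5, 312.2, 205.3]
eef_rot: [-3.141, -0.0, 2.829]
wrist_force: [0.6, 1.5, 0.4]
finger_gap: 60.4
finger_force: 0.0
clock: 1.1
eef_pos: [391.6, 102.8, 205.5]
eef_rot: [3.141, 0.0, 2.829]
wrist_force: [-0.1, -0.3, 0.7]
finger_gap: 60.3
finger_force: 0.0
clock: 1.6
eef_pos: [502.6, -106.6, 205.2]
eef_rot: [-3.141, -0.0, 2.173]
wrist_force: [0.0, 1.2, 0.3]
finger_gap: 60.3
finger_force: 0.0
1.6 [ 502.6 -106.6  205.2] d [-151.5  -14.2   55.2] r [-0.    -0.     0.668]
```

Scaled: -60 mm is -1.2, -30 mm is -0.6, 0.668 rad is 13.36.

```bash
echo '[{"trans": [-0.6,-0.06,0.22],"turn_vec": [0,0,2.68]},{"trans": [-1.2,-0.12,0.44],"turn_vec": [0,0,5.36]},{"trans": [-1.82,-0.18,0.66],"turn_vec": [0,0,8.02]},{"trans": [-2.42,-0.24,0.88],"turn_vec": [0,0,10.68]},{"trans": [-3.03,-0.284,1.104],"turn_vec": [0,0,13.36]}]' | python3 nudge.py
python3 -c "
from h import *
delta([576.7,-239.5,61],down(1.505))"
```

```text
clock: 2.1
eef_pos: [577.3, -238.2, 149.3]
eef_rot: [-3.141, -0.0, 1.505]
wrist_force: [0.0, -0.4, -0.0]
finger_gap: 60.1
finger_force: 0.0
2.1 [ 577.3 -238.2  149.3] d [-1.4 -0.5 88.3] r [-0.001 -0.     0.   ]
```

Scaled: 88.5 mm is 1.77, 75 mm is 1.5.

```bash
echo '[{"trans": [0,0,0.6]},{"trans": [0,0,1.1]},{"trans": [0,0,1.5]},{"trans": [0,0,1.77]},{"trans": [0,0,1.77]}]' | python3 nudge.py
echo '[{},{},{},{},{}]' | python3 nudge.py 10 60
echo '[{"trans": [0,0,-0.04]},{"trans": [0,0,-0.12]},{"trans": [0,0,-0.24]},{"trans": [0,0,-0.4]},{"trans": [0,0,-0.56]}]' | python3 nudge.py
echo '[{},{}]' | python3 nudge.py
python3 -c "
from h import *
im,d=snap('side');im2,_=snap('top')
cv2.imwrite('pics/lift.png',np.hstack([im[250:430,230:430],im2[150:330,310:510]])[:,:,::-1])"
```

```text
clock: 2.6
eef_pos: [576.2, -236.7, 59.9]
eef_rot: [-3.139, -0.001, 1.511]
wrist_force: [-0.4, -0.0, -0.4]
finger_gap: 59.9
finger_force: 0.0
clock: 3.1
eef_pos: [577.2, -237.1, 62.1]
eef_rot: [3.141, 0.0, 1.511]
wrist_force: [-0.0, -0.5, 0.1]
finger_gap: 23.5
finger_force: 0.0
clock: 3.6
eef_pos: [577.1, -237.1, 90.5]
eef_rot: [3.142, 0.0, 1.511]
wrist_force: [-0.7, 0.2, -3.3]
finger_gap: 17.2
finger_force: 60.0
clock: 3.8
eef_pos: [577.1, -237.1, 90.0]
eef_rot: [3.141, 0.0, 1.511]
wrist_force: [-0.5, 0.3, -4.4]
finger_gap: 17.4
finger_force: 60.0
```

View pics/lift.png

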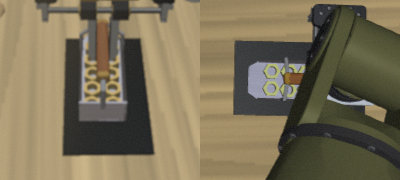

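The scoop is lifted clear of the mat and level, and all the nuts are still in place. Now I'll check how it sits in the grip.

```bash
cat >> h.py <<'E'
def grip2tcp(): pass
E
python3 - <<'E'
from h import *
im,d=snap('top');W=cloud('top',d);im=im.astype(int)
m=np.zeros((480,640),bool);m[195:260,340:440]=1
br=m&(im.min(2)>120)&(abs(im[...,0]-im[...,2])<50)&(W[...,2]<60)&(W[...,2]>20)
P=W[br];print('tray',len(P));
f=P[(P[:,1]>-170)&(abs(P[:,0]-581)<22)];print('floor pts',len(f),np.median(f,0),f[:,1].max());A=np.c_[f[:,:2]-np.median(f[:,:2],0),np.ones(len(f))];print(np.linalg.lstsq(A,f[:,2],rcond=None)[0])
h=m&(im[...,0]>im[...,2]+50)&(W[...,2]>90);print('handle',W[h].shape,np.median(W[h],0) if h.any() else '',W[h][:,1].max())
im,d=snap('side');W=cloud('side',d);im=im.astype(int)
for u,v in[(333,285),(333,295),(333,300),(333,315),(334,320)]:print(im[v,u],W[v,u].round(1))
E
```

```text
tray 1042
floor pts 451 [ 580.87041738 -150.94757048   33.74709206] -136.63091381752537
[ 4.14864887e-05 -6.79535443e-02  3.39460851e+01]
handle (188, 3) [ 578.03758443 -197.86501446  115.83571827] -185.57434831660197
[135  97  67] [ 579.4 -223.2  116.8]
[132  95  67] [ 577.8 -243.3  117. ]
[131  93  65] [ 577.1 -253.   117. ]
[132  94  65] [ 575.  -279.4  115.2]
[136  98  66] [ 575.7 -287.9  114.5]
```

```bash
cat >> h.py <<'E'
PAN=np.array([559.5,124.]);SY=1.46;LIP=np.array([99.5,0,57.])
def lippose(deg,sx,z,yaw=SY,prt=True):
    Rm=R.from_euler('z',yaw)*R.from_euler('y',np.radians(deg))*R.from_euler('x',np.pi)
    l=np.r_[PAN+sx*np.array([np.cos(SY),np.sin(SY)]),z]
    return delta(l-Rm.apply(LIP),Rm)
E
python3 -c "
from h import *
lippose(0,-35,150);lippose(0,-35,130);lippose(10,-35,118);lippose(15,-35,115)"
```

```text
4.0 [ 576.9 -237.    89.4] d [ 225.   -45.9 -117.5] r [-0.001 -0.     0.051]
4.0 [ 576.9 -237.    89.4] d [225.  -45.9 -97.5] r [-0.001 -0.     0.051]
4.0 [ 576.9 -237.    89.4] d [ 236.4  -45.3 -101.9] r [ 0.004 -0.175  0.051]
4.0 [ 576.9 -237.    89.4] d [ 243.1  -45.  -106.3] r [ 0.006 -0.262  0.051]
```

Scaled: -118 mm is -2.36, -45 mm is -0.9.

```bash
echo '[{"trans": [0,0,-0.3]},{"trans": [0,0,-0.9]},{"trans": [0,0,-1.6]},{"trans": [0,0,-2.1]},{"trans": [0,0,-2.36]}]' | python3 nudge.py
echo '[{"trans": [0.24,-0.04,0],"turn_vec": [0,0,0.1]},{"trans": [0.64,-0.12,0],"turn_vec": [0,0,0.2]},{"trans": [1.2,-0.24,0],"turn_vec": [0,0,0.3]},{"trans": [1.84,-0.38,0],"turn_vec": [0,0,0.4]},{"trans": [2.54,-0.52,0],"turn_vec": [0,0,0.5]}]' | python3 nudge.py
echo '[{"trans": [0.66,-0.13,0],"turn_vec": [0,0,0.12]},{"trans": [1.2,-0.24,0],"turn_vec": [0,0,0.24]},{"trans": [1.6,-0.32,0],"turn_vec": [0,0,0.36]},{"trans": [1.86,-0.37,0],"turn_vec": [0,0,0.44]},{"trans": [1.96,-0.39,0],"turn_vec": [0,0,0.5]}]' | python3 nudge.py
echo '[{},{}]' | python3 nudge.py
python3 -c "
from h import *
lippose(10,-35,118);lippose(14,-35,115)
im,d=snap('side');im2,_=snap('top')
cv2.imwrite('pics/over.png',np.hstack([im[40:320,180:460],im2[100:380,110:460]])[:,:,::-1])"
```

```text
clock: 4.5
eef_pos: [577.6, -237.3, 211.3]
eef_rot: [3.138, 0.002, 1.511]
wrist_force: [-0.1, -0.0, -4.0]
finger_gap: 17.5
finger_force: 60.0
clock: 5.0
eef_pos: [557.6, -107.0, 206.0]
eef_rot: [-3.139, -0.001, 1.485]
wrist_force: [-0.2, 1.1, -5.8]
finger_gap: 17.8
finger_force: 60.0
clock: 5.5
eef_pos: [547.0, -8.1, 206.9]
eef_rot: [-3.14, -0.0, 1.462]
wrist_force: [0.5, -0.1, -4.8]
finger_gap: 17.5
finger_force: 60.0
clock: 5.7
eef_pos: [547.6, -10.1, 207.4]
eef_rot: [-3.141, 0.0, 1.46]
wrist_force: [-0.4, -1.0, -4.0]
finger_gap: 17.8
finger_force: 60.0
5.7 [547.6 -10.1 207.4] d [11.5 -3.  16. ] r [-0.    -0.174  0.   ]
5.7 [547.6 -10.1 207.4] d [16.8 -3.  13.1] r [-0.    -0.244  0.   ]
```

View pics/over.png

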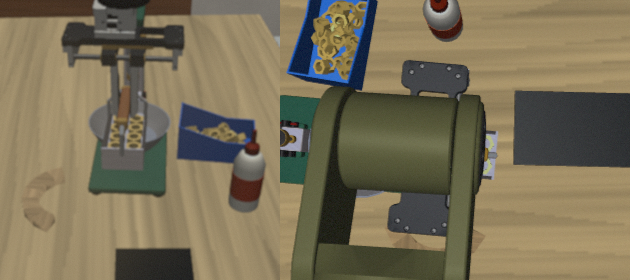

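The scoop is over the pan and level, with all its nuts and clear of the column. The side view shows the pan's flanks beside the scoop, so I can track the pan's depth from the rim there.

```bash
cat >> h.py <<'E'
def sf(W):
    d=W[...,:2]-PAN;c,s=np.cos(SY),np.sin(SY)
    return np.stack([d[...,0]*c+d[...,1]*s,-d[...,0]*s+d[...,1]*c,W[...,2]],-1)
def panz(W):
    P=sf(W);r=np.hypot(P[...,0],P[...,1])
    o=[]
    for sg in(1,-1):
        m=(r>72)&(r<84)&(P[...,1]*sg>50)&(P[...,2]>60)&(P[...,2]<125)&(abs(P[...,0])<60)
        z=P[m][:,2];o+=[len(z),np.percentile(z,90).round(1) if len(z) else None]
    return o
def look(f=None):
    im,d=snap('side');W=cloud('side',d);print('pan',panz(W),'t',round(probe_bus.read_state()['clock'],2))
    if f: cv2.imwrite('pics/'+f,cv2.resize(im[90:240,240:390],(600,600))[:,:,::-1])
    return im,W
E
echo '[{"trans": [0.04,-0.02,0.08],"turn_vec": [0,-0.6,0]},{"trans": [0.12,-0.04,0.16],"turn_vec": [0,-1.8,0]},{"trans": [0.2,-0.06,0.26],"turn_vec": [0,-3,0]},{"trans": [0.23,-0.06,0.32],"turn_vec": [0,-3.48,0]},{"trans": [0.23,-0.06,0.32],"turn_vec": [0,-3.48,0]}]' | python3 nudge.py
python3 -c "
from h import *
print(panz(np.load('/tmp/side0.npz')['W']))
look();look()
for a in(12,14,16,18,20): lippose(a,-35,118)"
```

```text
clock: 6.3
eef_pos: [545.8, 2.6, 191.2]
eef_rot: [-3.14, 0.174, 1.462]
wrist_force: [0.2, -1.6, -5.5]
finger_gap: 17.8
finger_force: 60.0
[155, np.float64(113.4), 171, np.float64(113.8)]
pan [151, np.float64(113.6), 171, np.float64(113.7)] t 6.35
pan [158, np.float64(113.8), 172, np.float64(113.5)] t 6.4
6.4 [546.    2.  191.8] d [ 1.8 -0.1 -3. ] r [ 0.    -0.037  0.   ]
6.4 [546.    2.  191.8] d [ 3.9 -0.1 -6.3] r [ 0.    -0.072  0.   ]
6.4 [546.    2.  191.8] d [ 6.2 -0.1 -9.6] r [ 0.    -0.107  0.   ]
6.4 [546.    2.  191.8] d [  8.6  -0.1 -12.8] r [ 0.    -0.141  0.   ]
6.4 [546.    2.  191.8] d [ 11.1  -0.1 -15.9] r [ 0.    -0.176  0.   ]
```

Scaled: 4 mm is 0.08, -2 mm is -0.04, -0.035 rad is -0.7.

```bash
echo '[{"trans": [0.04,0,-0.03],"turn_vec": [0,-0.7,0]},{"trans": [0.08,0,-0.04],"turn_vec": [0,-1.4,0]},{"trans": [0.08,0,-0.04],"turn_vec": [0,-1.4,0]},{"trans": [0.08,0,-0.04],"turn_vec": [0,-1.4,0]}]' | python3 nudge.py
python3 -c "
from h import *
look();look()"
echo '[{"trans": [0.022,0,-0.032],"turn_vec": [0,-0.36,0]},{"trans": [0.022,0,-0.032],"turn_vec": [0,-0.36,0]},{"trans": [0.022,0,-0.032],"turn_vec": [0,-0.36,0]}]' | python3 nudge.py
python3 -c "
from h import *
look();look()"
echo '[{"trans": [0.022,0,-0.032],"turn_vec": [0,-0.36,0]},{"trans": [0.022,0,-0.032],"turn_vec": [0,-0.36,0]},{"trans": [0.022,0,-0.032],"turn_vec": [0,-0.36,0]}]' | python3 nudge.py
python3 -c "
from h import *
look();look('t16.png');lippose(17,-35,114)"
```

```text
clock: 6.8
eef_pos: [546.4, 6.3, 193.1]
eef_rot: [3.142, 0.242, 1.46]
wrist_force: [0.5, -0.7, -4.9]
finger_gap: 17.4
finger_force: 60.0
pan [154, np.float64(113.7), 170, np.float64(113.7)] t 6.85
pan [157, np.float64(113.6), 168, np.float64(113.7)] t 6.9
clock: 7.2
eef_pos: [546.6, 8.1, 194.3]
eef_rot: [3.142, 0.262, 1.461]
wrist_force: [0.1, -0.6, -3.9]
finger_gap: 17.3
finger_force: 60.0
pan [153, np.float64(113.6), 173, np.float64(113.6)] t 7.25
pan [156, np.float64(113.8), 170, np.float64(113.8)] t 7.3
clock: 7.6
eef_pos: [546.7, 9.7, 195.5]
eef_rot: [-3.142, 0.28, 1.461]
wrist_force: [0.4, 0.9, -5.7]
finger_gap: 17.5
finger_force: 60.0
pan [154, np.float64(113.5), 167, np.float64(113.6)] t 7.65
pan [153, np.float64(113.4), 174, np.float64(113.7)] t 7.7
7.7 [546.7   9.5 195.5] d [ 1.1  0.1 -2.5] r [ 0.    -0.017  0.001]
```

View pics/t16.png

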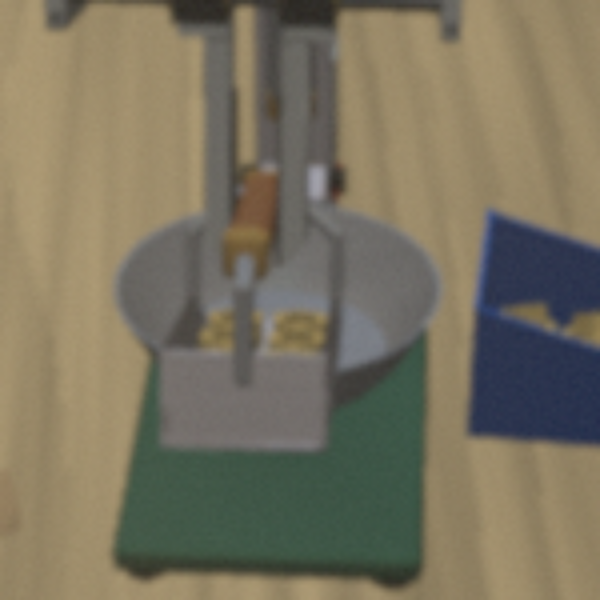

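The scoop is tilted 16° over the pan. The nuts are still at rest, visible behind the back wall around (265,330), and the pan hasn't moved.

Scaled: -1.6 mm is -0.032, 1.1 mm is 0.022, -0.018 rad is -0.36.

```bash
echo '[{"trans": [0.022,0,-0.032],"turn_vec": [0,-0.36,0]},{"trans": [0.022,0,-0.032],"turn_vec": [0,-0.36,0]},{"trans": [0.022,0,-0.032],"turn_vec": [0,-0.36,0]}]' | python3 nudge.py
python3 -c "
from h import *
look();look()"
echo '[{"trans": [0.022,0,-0.032],"turn_vec": [0,-0.36,0]},{"trans": [0.022,0,-0.032],"turn_vec": [0,-0.36,0]},{"trans": [0.022,0,-0.032],"turn_vec": [0,-0.36,0]}]' | python3 nudge.py
python3 -c "
from h import *
im,W=look();im2,W2=look();lippose(18,-35,114)
m=lambda i:((i[...,0].astype(int)-i[...,2]>50)&(i[...,1].astype(int)-i[...,2]>25))[150:185,283:330].sum()
print(m(im),m(im2))"
```

```text
clock: 8.0
eef_pos: [546.9, 11.2, 196.8]
eef_rot: [-3.142, 0.298, 1.461]
wrist_force: [-0.2, -0.2, -4.4]
finger_gap: 17.7
finger_force: 60.0
pan [154, np.float64(113.9), 173, np.float64(113.7)] t 8.05
pan [156, np.float64(113.4), 168, np.float64(113.7)] t 8.1
clock: 8.4
eef_pos: [547.0, 12.7, 198.0]
eef_rot: [-3.142, 0.316, 1.461]
wrist_force: [0.1, 0.7, -4.6]
finger_gap: 17.6
finger_force: 60.0
pan [153, np.float64(113.4), 165, np.float64(113.6)] t 8.45
pan [145, np.float64(113.8), 173, np.float64(113.5)] t 8.5
8.5 [547.   12.5 198. ] d [-0.2  0.1 -1. ] r [0.    0.002 0.001]
57 53
```

```bash
echo '[{"trans": [0.022,0,-0.032],"turn_vec": [0,-0.36,0]},{"trans": [0.022,0,-0.032],"turn_vec": [0,-0.36,0]},{"trans": [0.022,0,-0.032],"turn_vec": [0,-0.36,0]}]' | python3 nudge.py | tail -3
python3 -c "
from h import *
look();look();print(probe_bus.read_state()['moment'])"

```

```text
wrist_force: [0.0, 0.1, -4.9]
finger_gap: 17.6
finger_force: 60.0
pan [159, np.float64(113.5), 174, np.float64(113.8)] t 8.85
pan [161, np.float64(113.3), 168, np.float64(113.6)] t 8.9
[ 0.46302216 -0.01061262  0.05329169]
```

Scaled: -1.6 mm is -0.032, 1.1 mm is 0.022, -0.018 rad is -0.36.

```bash
echo '[{"trans": [0.022,0,-0.032],"turn_vec": [0,-0.36,0]},{"trans": [0.022,0,-0.032],"turn_vec": [0,-0.36,0]},{"trans": [0.022,0,-0.032],"turn_vec": [0,-0.36,0]}]' | python3 nudge.py | tail -3
python3 -c "
from h import *
look();look();print(probe_bus.read_state()['moment'])"

```

```text
wrist_force: [0.4, 0.7, -4.2]
finger_gap: 17.9
finger_force: 60.0
pan [152, np.float64(113.3), 168, np.float64(113.7)] t 9.25
pan [155, np.float64(113.7), 167, np.float64(113.7)] t 9.3
[ 0.47787532 -0.00146221  0.01119117]
```

Scaled: -1.6 mm is -0.032, 1.1 mm is 0.022, -0.018 rad is -0.36.

```bash
echo '[{"trans": [0.022,0,-0.032],"turn_vec": [0,-0.36,0]},{"trans": [0.022,0,-0.032],"turn_vec": [0,-0.36,0]},{"trans": [0.022,0,-0.032],"turn_vec": [0,-0.36,0]}]' | python3 nudge.py | tail -3
python3 -c "
from h import *
look();im,W=look('t21.png');print(probe_bus.read_state()['moment'])
P=sf(W);b=im.astype(int)
# handle line
m=(b[...,0]-b[...,2]>40)&(P[...,2]>130)&(abs(P[...,1])<25)&(P[...,0]<0)&(P[...,0]>-200)
q=P[m];print(len(q),np.degrees(np.arctan(np.polyfit(q[:,0],q[:,2],1)[0])),np.median(q,0))
"

```

```text
wrist_force: [0.3, -0.8, -4.3]
finger_gap: 17.7
finger_force: 60.0
pan [152, np.float64(113.3), 171, np.float64(113.8)] t 9.65
pan [154, np.float64(113.5), 172, np.float64(113.7)] t 9.7
[ 0.34735165  0.05099168 -0.01313771]
319 6.67176384238351 [-81.64063145  -0.56542522 245.93971124]
```

View pics/t21.png

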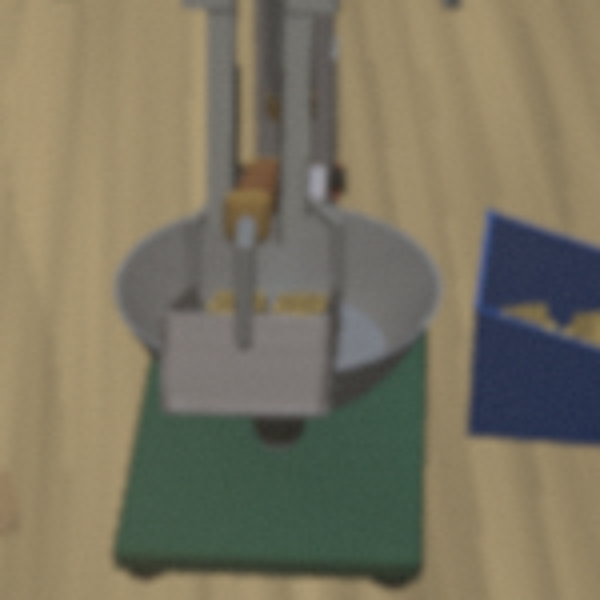

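The tilt is now 21°. The rear nuts are still by the back wall at around (240,300) and (305,300), and the pan floor I can see is empty. The wrist moment changed, so some nuts may be creeping. I'll hold and watch.

```bash
cat >> h.py <<'E'
def watch():
    im,W=look();print('Mx',round(float(probe_bus.read_state()['moment'][0]),3),'Fz',round(float(probe_bus.read_state()['wrist_force'][2]),1))
E
python3 -c "
from h import *
for i in range(4): watch()
lippose(22,-35,113)"

```

```text
pan [159, np.float64(113.7), 170, np.float64(113.5)] t 9.75
Mx 0.298 Fz -3.6
pan [144, np.float64(110.2), 171, np.float64(110.5)] t 9.8
Mx 0.262 Fz -3.6
pan [149, np.float64(106.2), 170, np.float64(106.5)] t 9.85
Mx 0.315 Fz -2.8
pan [140, np.float64(104.4), 166, np.float64(104.5)] t 9.9
Mx 0.275 Fz -3.4
9.9 [547.6  17.1 201.6] d [ 1.  0. -2.] r [ 0.001 -0.014  0.001]
```

```bash
echo '[{"trans": [-0.14,0,0.16],"turn_vec": [0,2.6,0]},{"trans": [-0.24,0,0.24],"turn_vec": [0,4.4,0]}]' | python3 nudge.py | tail -3
python3 -c "
from h import *
for i in range(4): watch()"

```

```text
wrist_force: [-0.1, 0.6, -3.3]
finger_gap: 17.6
finger_force: 60.0
pan [136, np.float64(85.6), 168, np.float64(85.8)] t 10.15
Mx -0.096 Fz -2.2
pan [142, np.float64(83.7), 168, np.float64(84.0)] t 10.2
Mx -0.066 Fz -2.8
pan [132, np.float64(83.9), 174, np.float64(83.5)] t 10.25
Mx 0.052 Fz -2.9
pan [139, np.float64(83.7), 170, np.float64(84.0)] t 10.3
Mx 0.003 Fz -2.9
```

```bash
echo '[{"trans": [-0.12,0,0.12],"turn_vec": [0,2,0]},{"trans": [-0.2,0,0.12],"turn_vec": [0,4,0]},{"trans": [-0.24,0,0.08],"turn_vec": [0,6,0]},{"trans": [-0.28,0,0],"turn_vec": [0,8,0]},{"trans": [-0.28,0,-0.2],"turn_vec": [0,10,0]}]' | python3 nudge.py
python3 -c "
from h import *
for i in range(2): watch()
lippose(-22,-35,150)
im,d=snap('side');im2,_=snap('top')
cv2.imwrite('pics/back.png',np.hstack([cv2.resize(im[90:240,240:390],(450,450)),im2[100:380,110:460][:,:350].repeat(1,0) if 0 else cv2.resize(im2[100:380,110:460],(350,450))])[:,:,::-1])"
```

```text
clock: 10.8
eef_pos: [544.2, -10.0, 206.3]
eef_rot: [-3.14, -0.352, 1.462]
wrist_force: [-0.3, 1.9, -1.8]
finger_gap: 17.6
finger_force: 60.0
pan [137, np.float64(83.6), 165, np.float64(83.7)] t 10.85
Mx -0.568 Fz -3.3
pan [137, np.float64(83.0), 170, np.float64(83.7)] t 10.9
Mx -0.549 Fz -2.9
10.9 [544.5 -11.2 206.7] d [-25.9  -0.1  34.3] r [-0.001  0.034 -0.   ]
```

View pics/back.png

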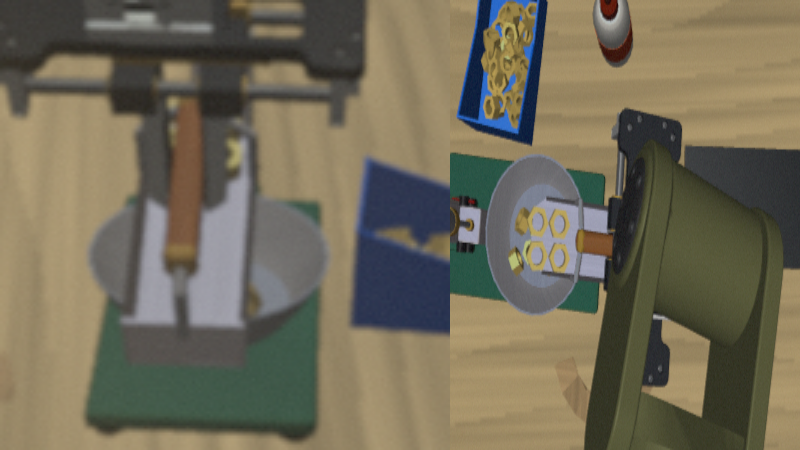

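The top view shows four nuts still in the scoop near its lip, at about (540,240), and the rest in the pan. The pan is on its stop. I'll tilt further back so the four slide to the back wall before I leave the pan.

Scaled: -20 mm is -0.4, -8 mm is -0.16, 0.12 rad is 2.4.

```bash
echo '[{"trans": [0,0,-0.16],"turn_vec": [0,1.2,0]},{"trans": [0,0,-0.32],"turn_vec": [0,2.4,0]},{"trans": [0,0,-0.4],"turn_vec": [0,2.4,0]},{"trans": [0,0,-0.4],"turn_vec": [0,2.4,0]},{"trans": [0,0,-0.4],"turn_vec": [0,2.4,0]}]' | python3 nudge.py
python3 -c "
from h import *
for i in range(4): watch()
"
```

```text
clock: 11.5
eef_pos: [543.7, -16.7, 225.1]
eef_rot: [-3.141, -0.468, 1.462]
wrist_force: [0.5, -0.8, -2.6]
finger_gap: 17.4
finger_force: 60.0
pan [125, np.float64(83.9), 170, np.float64(83.7)] t 11.55
Mx -0.589 Fz -2.8
pan [127, np.float64(83.9), 173, np.float64(83.8)] t 11.6
Mx -0.495 Fz -2.5
pan [126, np.float64(83.5), 168, np.float64(83.4)] t 11.65
Mx -0.564 Fz -2.7
pan [126, np.float64(83.6), 168, np.float64(83.7)] t 11.7
Mx -0.567 Fz -2.2
```

```bash
python3 -c "
from h import *
im,d=snap('top');W=cloud('top',d)
cv2.imwrite('pics/pan.png',cv2.resize(im[180:310,120:320],(800,520))[:,:,::-1])
b=im.astype(int);m=(b[...,0]-b[...,2]>50)&(b[...,1]-b[...,2]>30);P=sf(W)
m&=(abs(P[...,1])<100)&(abs(P[...,0]+40)<110)
n,l,s,c=cv2.connectedComponentsWithStats((m&(W[...,2]>30)).astype(np.uint8))
for k in range(1,n):
  if s[k,4]>8:print(s[k,4],c[k].round(),np.median(P[l==k],0).round())"
```

```text
156 [182. 237.] [ 26. -11.  67.]
473 [260. 252.] [-126.    1.  263.]
18 [185. 256.] [22. 18. 58.]
143 [175. 262.] [34. 29. 68.]
9 [278. 272.] [-142.   26.  176.]
```

View pics/pan.png

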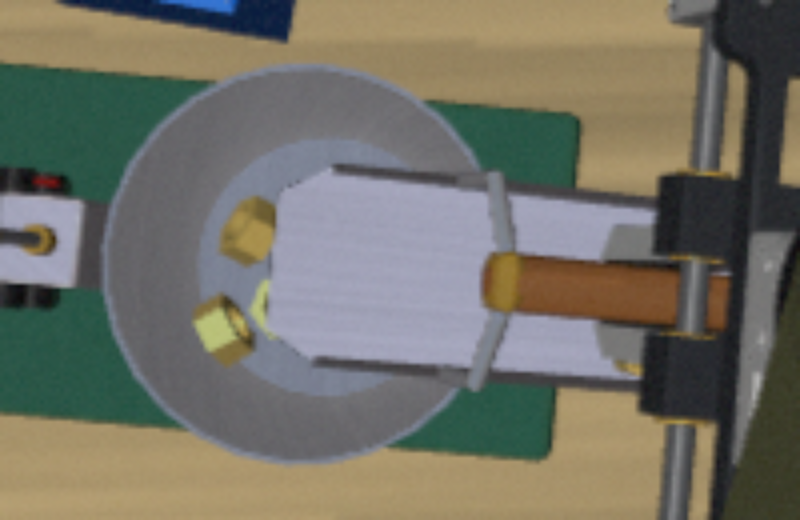

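The scoop's front is empty because the remaining nuts slid to the back. Nuts are visible only in the pan, at (250,230), (220,330) and (262,305), with others hidden by the scoop. Now back to the mat.

```bash
python3 -c "
from h import *
Rt=R.from_euler('z',1.47)*R.from_euler('y',-.468)*R.from_euler('x',np.pi)
delta([550,-100,230],Rt);delta([577.1,-237.1,150],down(1.511))"
```

```text
11.75 [543.7 -17.1 225.3] d [-70.7  15.4 -41.2] r [ 0.004 -0.002 -0.008]
11.75 [543.7 -17.1 225.3] d [-225.8   57.3  -30.2] r [ 0.011 -0.469 -0.049]
```

```bash
echo '[{"trans": [-0.18,0.04,-0.12]},{"trans": [-0.5,0.1,-0.3]},{"trans": [-0.9,0.2,-0.5]},{"trans": [-1.4,0.3,-0.76]},{"trans": [-1.94,0.44,-0.9],"turn_vec": [0,-0.4,-0.2]}]' | python3 nudge.py | head -3
echo '[{"trans": [-0.54,0.14,-0.04],"turn_vec": [0,-1.2,-0.2]},{"trans": [-1.08,0.28,-0.04],"turn_vec": [0,-2.4,-0.4]},{"trans": [-1.62,0.42,0],"turn_vec": [0,-3.6,-0.6]},{"trans": [-2.04,0.54,0.08],"turn_vec": [0,-4.8,-0.6]},{"trans": [-2.3,0.62,0.2],"turn_vec": [0,-6,-0.8]}]' | python3 nudge.py | head -3
python3 -c "
from h import *
delta([577.1,-237.1,130],down(1.511))"
```

```text
clock: 12.25
eef_pos: [553.9, -128.2, 222.0]
eef_rot: [3.136, -0.449, 1.472]
clock: 12.75
eef_pos: [574.8, -230.1, 161.8]
eef_rot: [3.126, -0.147, 1.509]
12.75 [ 574.8 -230.1  161.8] d [-11.4   2.2  30.5] r [ 0.016 -0.147 -0.003]
```

```bash
echo '[{"trans": [-0.08,0.02,0.16],"turn_vec": [0.06,-0.8,0]},{"trans": [-0.16,0.04,0.32],"turn_vec": [0.12,-1.6,0]},{"trans": [-0.22,0.044,0.48],"turn_vec": [0.2,-2.4,0]},{"trans": [-0.228,0.044,0.6],"turn_vec": [0.32,-2.94,-0.06]},{"trans": [-0.228,0.044,0.61],"turn_vec": [0.32,-2.94,-0.06]}]' | python3 nudge.py | head -3
python3 -c "
from h import *
delta([577.1,-237.1,64],down(1.511))
im,d=snap('side');W=cloud('side',d);im2,d2=snap('top')
cv2.imwrite('pics/pre.png',np.hstack([im[200:430,230:430],im2[180:410,120:520]])[:,:,::-1])"
```

```text
clock: 13.25
eef_pos: [577.0, -234.4, 130.0]
eef_rot: [-3.14, -0.003, 1.513]
13.25 [ 577.  -234.4  130. ] d [-2.9  0.3 66. ] r [-0.001 -0.003  0.002]
```

View pics/pre.png

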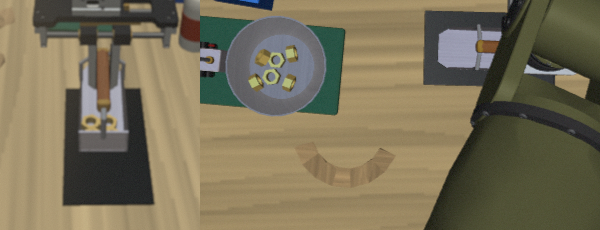

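The pan, at about (275,65), holds six nuts. The other four are at the back of the scoop, and nothing is spilled. Lowering now.

Scaled: 61 mm is 1.22, 58 mm is 1.16.

```bash
echo '[{"trans": [-0.02,0,0.3]},{"trans": [-0.04,0,0.7]},{"trans": [-0.04,0,1]},{"trans": [-0.04,0,1.16]},{"trans": [-0.04,0,1.22]}]' | python3 nudge.py
echo '[{"trans": [0,0,0.02]},{"trans": [0,0,0.04]},{"trans": [0,0,0.05]}]' | python3 nudge.py
echo '[{"trans": [0,0,0.02]},{"trans": [0,0,0.02]}]' | python3 nudge.py
```

```text
clock: 13.85
eef_pos: [576.8, -236.6, 68.8]
eef_rot: [-3.141, -0.003, 1.512]
wrist_force: [-0.2, 1.1, -3.4]
finger_gap: 17.6
finger_force: 60.0
clock: 14.15
eef_pos: [577.4, -236.7, 67.9]
eef_rot: [3.14, -0.002, 1.512]
wrist_force: [-0.7, -0.7, -3.4]
finger_gap: 17.6
finger_force: 60.0
clock: 14.35
eef_pos: [577.2, -236.6, 66.5]
eef_rot: [3.141, -0.002, 1.512]
wrist_force: [-0.1, 0.1, -3.4]
finger_gap: 17.6
finger_force: 60.0
```

```bash
for i in 1 2 ; do echo '[{"trans": [0,0,0.014]},{"trans": [0,0,0.014]}]' | python3 nudge.py | sed -n '2p;4p'; done
echo '[{"trans": [0,0,0.014]},{"trans": [0,0,0.014]}]' | python3 nudge.py | sed -n '2p;4p'
echo '[{"trans": [0,0,0.014]},{"trans": [0,0,0.014]}]' | python3 nudge.py | sed -n '2p;4p'
```

```text
eef_pos: [577.2, -236.6, 65.7]
wrist_force: [0.3, -0.2, -1.8]
eef_pos: [577.1, -236.6, 64.9]
wrist_force: [0.4, 0.2, -3.3]
eef_pos: [577.1, -236.6, 64.2]
wrist_force: [-0.0, -0.1, -2.4]
eef_pos: [577.1, -236.6, 63.5]
wrist_force: [-0.2, 0.4, -3.1]
```

Scaled: 0.7 mm is 0.014.

```bash
echo '[{"trans": [0,0,0.014]},{"trans": [0,0,0.014]}]' | python3 nudge.py | sed -n '2p;4p'
echo '[{"trans": [0,0,0.014]},{"trans": [0,0,0.014]}]' | python3 nudge.py | sed -n '2p;4p'
echo '[{"trans": [0,0,0.014]},{"trans": [0,0,0.014]}]' | python3 nudge.py | sed -n '2p;4p'
```

```text
eef_pos: [577.2, -236.6, 62.9]
wrist_force: [1.0, 0.1, -1.4]
eef_pos: [577.5, -236.5, 62.7]
wrist_force: [0.1, 2.0, 4.6]
eef_pos: [577.8, -236.6, 62.5]
wrist_force: [-0.3, 3.0, 9.0]
```

Contact. I'll release and retreat.

Scaled: -0.7 mm is -0.014.

```bash
echo '[{"trans": [0,0,-0.014]},{"trans": [0,0,-0.014]},{"trans": [0,0,-0.014]},{"trans": [0,0,-0.014]},{"trans": [0,0,-0.014]}]' | python3 nudge.py 50 10
echo '[{},{"trans": [0,0,-0.2]},{"trans": [0,0,-0.8]},{"trans": [0,0,-1.6]},{"trans": [0,0,-2.4]}]' | python3 nudge.py
echo '[{"trans": [-0.2,-0.6,-0.2]},{"trans": [-0.2,-1.4,-0.4]},{"trans": [-0.2,-2.4,-0.4]},{"trans": [-0.2,-3.4,-0.4]},{"trans": [-0.2,-4,-0.4]}]' | python3 nudge.py
echo '[{},{}]' | python3 nudge.py
python3 - <<'E'
from h import *
im,d=snap('top');W=cloud('top',d);im2,W2=look()
cv2.imwrite('pics/end.png',np.hstack([im[60:380,90:490],im2[120:440,200:480]])[:,:,::-1])
for u,v in[(400,229),(428,229),(455,230),(362,230)]:print(W[v,u].round(1))
E
```

```text
clock: 16.25
eef_pos: [577.1, -236.6, 62.1]
eef_rot: [3.141, -0.003, 1.512]
wrist_force: [0.2, 0.1, 0.0]
finger_gap: 49.7
finger_force: 0.0
clock: 16.75
eef_pos: [576.8, -236.8, 184.2]
eef_rot: [3.141, -0.003, 1.512]
wrist_force: [-0.3, -0.7, 0.6]
finger_gap: 49.7
finger_force: 0.0
clock: 17.25
eef_pos: [374.3, -234.7, 202.8]
eef_rot: [3.14, -0.002, 1.512]
wrist_force: [0.0, 0.9, 0.9]
finger_gap: 50.0
finger_force: 0.0
clock: 17.45
eef_pos: [377.2, -235.5, 203.1]
eef_rot: [3.139, -0.001, 1.511]
wrist_force: [0.7, -0.6, 0.5]
finger_gap: 50.2
finger_force: 0.0
pan [146, np.float64(83.7), 167, np.float64(83.8)] t 17.55
[ 578.1 -198.8   89.5]
[ 577.1 -242.5   90.5]
[ 574.7 -285.4   88.2]
[ 582.9 -146.4    5.2]
```

View pics/end.png

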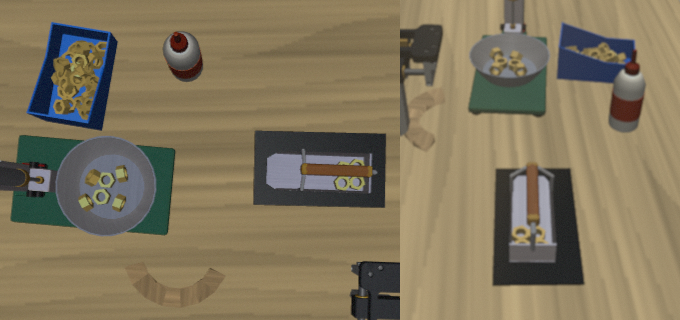

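The scoop lies flat on the mat at about (320,170) with four nuts at its back. The pan at about (105,185) holds six and sits about 29.9 mm down. The bystanders haven't moved, and the gripper is clear.

```bash
python3 -c "
from cell import manip, cam, probe_bus
print(manip.sign_off())"
```

```text
the job is handed in; nothing more can be done
None
```

The job is handed in: six nuts brought the pan down onto its stop (about 29.9 mm measured), four stayed in the scoop, which is flat on its mat, nothing spilled or disturbed, in about 17.6 s.

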